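Weigh two look-alike paint tins and keep the fuller one

ROBOT

A 6-joint arm with a two-finger parallel gripper is mounted at the origin on a cart in front of the work surface, level with it; the furniture and walls round the work are solid. World frame = base frame: x ahead of the robot, y to its left, z up, the work surface at z = 0. Lengths are in m, angles in rad, forces in N, time in s.
With the tool pointing down it reaches from about 0.3 to 0.875 m from the base axis. Payload 6.4 kg.
Tool frame: the origin (TCP) lies midway between the tips of the shut fingers; the grasp point (between the pads) lies 19 mm behind it; z points along the fingers, y is the line along which they close (so a half turn about z gives the same grasp; the last joint's range is limited). The gripper opens to 88 mm and grips with 3 to 60 N. Pads are 18 mm wide; open, the fingers measure 123 mm over their backs; the gripper's body (75 mm by 187 mm) begins 45 mm behind the grasp point.
Start: joints at [-1.448, 0.181, 1.607, -0, 1.354, -0.206], TCP at [0.186, -0.544, 0.239] pointing down, gripper open.
Joint ranges: [-2.99, 2.99], [-0.89, 2.07], [0.3, 2.58], [-1.14, 4.28], [0, 2.63], [-3.12, 3.12]. Speed limits (rad/s): [2.57, 2.57, 3.01, 3.14, 3.14, 3.14].

INTERFACE

Orientations are given as [roll, pitch, yaw] about the fixed x, y, z axes, in that order (R = Rz(yaw) Ry(pitch) Rx(roll)).
In Python, from plant import r gives the robot as it stands. The module is installed in compiled form; this text tells all that it offers.
- The arm moves only by the tool send_rows, never from a script. Its argument "targets" is a list of rows, each a list of 7 numbers: the turn, a rotation vector about the tool's x, y, z in degrees, then the shift along the tool's x, y, z in m, then the finger opening in m, from 0 to 0.0881. In form: [[ax, ay, az, dx, dy, dz, jaw], ...]. A call has 1 to 8 rows; each row shifts and turns the commanded pose from where the row before left it, along the tool's axes as they then stand; what a row does not reach is not made up. A row lasts 1/8 s, in which the tool goes at most 62.5 mm and 10.7 degrees, less where a joint would pass 70% of its speed; a pose out of reach is approached as far as the arm can. A call is refused whole if a number of a shift passes 0.0625 or a number of a turn 10.7, either way. A call with a gripper value outside its range is refused whole. The fingers move at their own pace and stop on an object; "squeeze" is the grip in N (left out, the last holds). Time passes only in rows, so rows that do not move let the fingers close. It gives the time, the measured TCP pose, the force, the opening and the grip force at its end, in the units of the state.
- r.read_state(): the state, without advancing time (a new reading comes with each control period).
- r.read_camera(name): name is "scene" or "top" or "wrist"; returns (picture, depth): 384x512x3 uint8, blue, green, red; 384x512 float32, m along the optical axis (not along the pixel's ray), 0 where there is no reading.
- r.camera_params(name): a dict with "camera_matrix" (3x3 intrinsics, pixels), "R" (3x3) and "t" (3): a world point X has camera coordinates R X + t. Camera axes: x right, y down, z forward; pixel columns grow to the right and rows downward; lengths in m; the calibration is good to about 2 mm. A picture is of the moment at which its call begins: read the wrist's pose just before it. camera_params takes no time and is no camera call; for the wrist camera it gives the pose at the moment of the call.
- r.close_job(): hands the job in; it is judged then, once.
The state is a dict: "clock": time; "joint_pos": joint angles; "joint_vel": joint speeds; "effort": joint torques, N m; "tcp_pos": TCP position; "tcp_rot": TCP orientation; "force": force on the tool from outside, world axes, zero at the start; "wrist_torque": the same for the moment, N m; "finger_gap": opening from 0.0 (shut) to 1.0 (fully open); "finger_force": force on a finger pad.
Only numpy, scipy, OpenCV 4.12 (cv2) and the standard library are available. Lean on these libraries where they do the work, as an engineer would, in place of code of your own. Each camera call takes 0.05 s, during which the arm holds its last target. There are 200 camera calls.

TASK

One of the two look-alike yellow paint tins is nearly full and the other nearly used up: set one on each pan of the balance, near the middle, let go and give the balance a second to settle. Then push the heavier tin, without lifting it, off its lowered pan straight back until it stands fully on the ledge behind the pans, clear of the pan. Leave the lighter tin standing on its pan, keep both tins upright throughout and do not disturb the other things on the trolley.

Things in the scene. Friction and masses are not known exactly. Their poses are not given: they have to be found in the camera images.
- tin_a_center (a point): small closed paint tin, yellow with black bands and a metal rim, upright, 64 mm across the rim (body 62), 75 mm tall. The two tins look the same; one is nearly full (0.32 to 0.42 kg), the other nearly used up (0.13 to 0.17 kg), and nothing but their weight tells which. Point: on its axis, half-way up; z up.
- tin_b_center (a point): small closed paint tin, yellow with black bands and a metal rim, upright, 64 mm across the rim (body 62), 75 mm tall. The two tins look the same; one is nearly full (0.32 to 0.42 kg), the other nearly used up (0.13 to 0.17 kg), and nothing but their weight tells which. Point: on its axis, half-way up; z up.
- balance: fixed two-pan balance on a grey foot, with a ledge behind the pans; its arms are 125 mm long and its two square pans always stay level. Origin: on the trolley top under the beam's pivot; x points from the pans to the ledge (away from the robot), y along the beam to the left pan, z up.
- ledge (a point): middle of the ledge's top, 69 mm above the trolley: a level aluminium plate fixed to the balance, from 51 to 154 mm behind the beam's line (balance x), with a stop 14 mm high at the back, and 350 mm long (balance y from -175 to 175 mm) with 4 mm lips at both ends. Axes as the balance.
- plate_left (a point): middle of the upper face of the left pan, a steel plate 96 x 96 mm at balance x = 0, y = +125 mm; 4 mm lips at its left and right sides, none in front or behind. 73 mm above the trolley when down, 90 when level, 107 when up; when down it is 4 mm higher than the ledge, 3 mm from it. Empty it gives way to less than 1 N.
- plate_right (a point): the same for the right pan, at balance x = 0, y = -125 mm.
- beam (a joint): angle of the beam, damped and almost frictionless (it takes up to about 1 s to swing over): 0 level, +0.14 rad with the left pan fully down and the right pan fully up, -0.14 rad the other way round. Empty it stays where it is left.
- sand_block: bystander: dark sanding block, 64 x 118 x 31 mm, lying; origin under its middle
- bottle: bystander: small bottle with a red cap, 49 mm across, 111 mm tall, upright; origin under its middle
- flat_tin: bystander: flat red steel box with a shut lid, 78 x 114 x 37 mm; origin under its middle
Mind the look-alikes: they are no part of the job. What is shaped like the part that bears tin_b_center but blue or turquoise is not meant.

How it is judged:
By the outcome, as a careful person would: the job done as asked, in the order asked, and still so for the second after the job is handed in, with the robot touching nothing.
It also fails if it takes over 72 s, if anything falls off the work surface, if the arm or the gripper's body presses on something with over 40 N, if the wrist force passes 120 N, or if a joint passes its speed limit or range.

## Working session

There is one attempt and no reset: what is moved stays moved. The work goes in short steps, Python scripts to look and compute and a tool call to move; the robot and the scene stay as the last step left them, time stands still between calls to the robot, and variables do not carry over. Pictures are saved under pics/ and viewed, at most 10 in all, crops included, and the job is handed in when it is done.

Besides the shell and the picture viewer there is one more tool, called after "Request:" as a command line: name --pt "numbers of a row" for each row, then --argument value for the rest. send_rows: Moves the arm, as the interface text tells. Its arguments: {"type":"object","properties":{"targets":{"type":"array"},"squeeze":{"type":"number"}},"required":["targets"]}

```bash
mkdir -p pics; cat > h.py <<'E'
import numpy as np, cv2
from plant import r
def cloud(n):
    im,d=r.read_camera(n); c=r.camera_params(n); K=np.array(c["camera_matrix"]);R=np.array(c["R"]);t=np.array(c["t"])
    v,u=np.indices(d.shape); P=np.stack([(u-K[0,2])/K[0,0]*d,(v-K[1,2])/K[1,1]*d,d],-1)
    return im,d,(P-t)@R
E
python3 - <<'E'
from h import *
a,d,W=cloud("top"); cv2.imwrite("pics/top.png",a); np.save("top.npy",W)
b,d,W2=cloud("scene"); cv2.imwrite("pics/scene.png",b); np.save("scene.npy",W2)
s=r.read_state(); print(s)
for W,i in((W,a),(W2,b)):
    h=cv2.cvtColor(i,cv2.COLOR_BGR2HSV); m=((abs(h[...,0].astype(int)-27)<8)&(h[...,1]>120)&(h[...,2]>80)).astype('uint8')
    n,l,st,c=cv2.connectedComponentsWithStats(m)
    for k in range(1,n):
        if st[k,4]>60: p=W[l==k]; print(st[k],np.round(np.median(p,0),3),np.round(p.min(0),3),np.round(p.max(0),3))
E
```

```text
{'clock': 0.1, 'joint_pos': array([-1.44832183e+00,  1.81454437e-01,  1.60788440e+00, -5.33038117e-05,
        1.35379303e+00, -2.06332001e-01]), 'joint_vel': array([ 0.00058587, -0.00042463, -0.00293103, -0.00053408, -0.00024079,
       -0.00219735]), 'effort': array([ 5.40156580e-04, -4.34819233e+01, -3.42694795e+01,  7.03236577e-02,
        3.40292905e-02, -4.28104306e-05]), 'tcp_pos': array([ 0.18559977, -0.543722  ,  0.23791856]), 'tcp_rot': array([-3.14007543e+00, -2.64408186e-04,  3.28817816e-01]), 'force': array([ 0.46768586, -0.60052589,  0.34485431]), 'wrist_torque': array([-0.06513409, -0.02271156,  0.017378  ]), 'finger_force': 0.0, 'finger_gap': 0.9988632109257316}
[  0   0  14  23 248] [1.525 0.168 0.531] [1.512 0.135 0.503] [1.558 0.202 0.569]
[255  75  10  17  74] [ 1.749 -1.65  -0.278] [ 1.621 -1.71  -0.324] [ 1.793 -1.549 -0.231]
[213  99  12  15  83] [ 1.646 -1.027 -0.246] [ 1.47  -1.13  -0.328] [ 1.783 -0.912 -0.155]
[157 142  14  12 104] [ 1.497 -0.412 -0.284] [-0.05  -0.451 -0.315] [1.546 0.756 0.822]
[253 149  12   8  67] [ 0.714 -0.285  0.051] [ 0.702 -0.313  0.034] [ 0.744 -0.275  0.065]
[119 161  16  12 129] [ 1.506 -0.139 -0.286] [-0.05  -0.193 -0.315] [1.546 0.756 0.822]
[ 39 278  25  19 253] [ 1.462  0.438 -0.71 ] [-0.05   0.385 -0.767] [1.505 0.756 0.822]
[191 279  22  16 206] [0.416 0.355 0.043] [0.406 0.319 0.021] [0.447 0.365 0.07 ]
```

View pics/top.png

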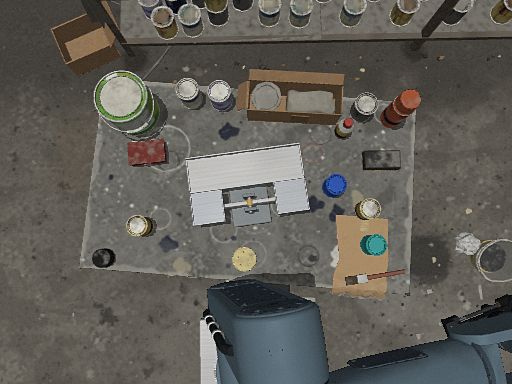

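View pics/scene.png

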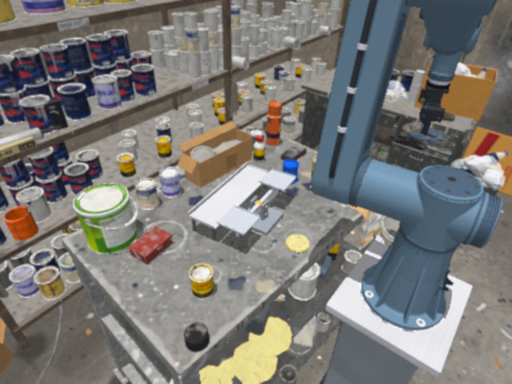

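The top view shows the yellow tins at (139,226) and (369,208), and the balance centred at about (250,195) with its ledge toward the top of the picture. The bystanders are the red box at (147,152), the block at (381,160), the bottle at (345,128), plus blue and turquoise tins at (335,185) and (374,245).

```bash
python3 - <<'E'
from h import *
W=np.load("top.npy"); W2=np.load("scene.npy")
for (u,v) in((139,226),(369,208),(335,185),(374,245),(381,160),(345,128),(366,104)):
    p=W[v-16:v+17,u-16:u+17].reshape(-1,3); zt=np.median(p[p[:,2]>.03][:,2]); q=p[(p[:,2]>.063)&(p[:,2]<.09)]
    c=cv2.minEnclosingCircle(q[:,:2].astype('float32')) if len(q)>3 else None
    print((u,v),len(q),q.mean(0).round(3),c, p[:,2].max().round(3))
# balance
print("centre",W[200,250].round(3))
for n,(u,v) in dict(padL=(208,206),padR=(292,194),ledge=(246,168)).items():
    p=W[v-8:v+9,u-8:u+9].reshape(-1,3); print(n,p.mean(0).round(3),np.median(p[:,2]).round(4))
p=W[135:235,175:320].reshape(-1,3); q=p[(p[:,2]>.055)&(p[:,2]<.125)]
for lo,hi in((.06,.078),(.06,.087),(.06,.12)):
    z=q[(q[:,2]>lo)&(q[:,2]<hi)]; b=cv2.minAreaRect(z[:,:2].astype('float32')); print(lo,hi,b,cv2.boxPoints(b).round(3).tolist())
a=cv2.imread("pics/top.png")[130:290,80:410]; cv2.imwrite("pics/topc.png",cv2.resize(a,None,fx=2.4,fy=2.4,interpolation=3))
E
```

```text
(139, 226) 365 [0.439 0.338 0.073] ((0.4391133189201355, 0.33759087324142456), 0.03232952579855919) 1.322
(369, 208) 354 [ 0.474 -0.36   0.071] ((0.4731890857219696, -0.359641969203949), 0.032478995621204376) 1.322
(335, 185) 346 [ 0.55  -0.261  0.071] ((0.5494658350944519, -0.2608625888824463), 0.03188573569059372) 1.322
(374, 245) 372 [ 0.366 -0.373  0.071] ((0.3660975396633148, -0.3721047043800354), 0.032288115471601486) 1.322
(381, 160) 0 [nan nan nan] None 1.322
(345, 128) 182 [ 0.735 -0.29   0.077] ((0.7572957873344421, -0.2971954345703125), 0.05193985998630524) 1.322
(366, 104) 457 [ 0.795 -0.362  0.08 ] ((0.7967219948768616, -0.3618648946285248), 0.03745293617248535) 0.115
centre [ 0.507 -0.001  0.072]
padL [0.489 0.122 0.098] 0.0895
padR [ 0.519 -0.125  0.1  ] 0.091
ledge [0.603 0.009 0.078] 0.0694
0.06 0.078 ((0.5655674934387207, 0.00901077687740326), (0.18917438387870789, 0.3508714735507965), 6.709085464477539) [[0.45100000500679016, 0.1720000058412552], [0.492000013589859, -0.17599999904632568], [0.6800000071525574, -0.15399999916553497], [0.6389999985694885, 0.1940000057220459]]
0.06 0.087 ((0.5565930604934692, 0.007964521646499634), (0.2072489857673645, 0.3508705794811249), 6.702366828918457) [[0.43299999833106995, 0.17000000178813934], [0.4740000069141388, -0.17800000309944153], [0.6800000071525574, -0.15399999916553497], [0.6389999985694885, 0.1940000057220459]]
0.06 0.12 ((0.5565575957298279, 0.007960483431816101), (0.207320436835289, 0.3508705198764801), 6.702238082885742) [[0.43299999833106995, 0.17000000178813934], [0.4740000069141388, -0.17800000309944153], [0.6800000071525574, -0.15399999916553497], [0.6389999985694885, 0.1940000057220459]]<stdin>:6: RuntimeWarning: Mean of empty slice.
  ret = um.true_divide(
```

View pics/topc.png

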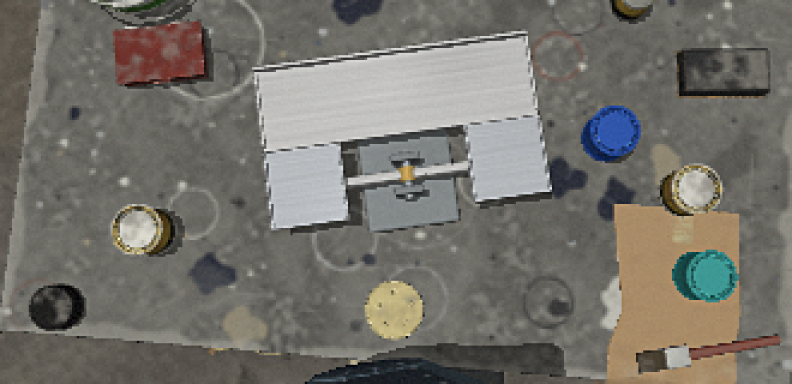

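The crop shows level pans at (308,188) and (510,160), with the ledge behind them. The balance is yawed about 6.7°, with its origin near (0.5015, 0.0015). I'll align the tool with the balance frame and go to the right tin first.

```bash
cat >> h.py <<'E'
O=np.array([.5015,.0015]); Y=np.radians(6.7)
def tob(p):
    p=np.asarray(p,float); d=p[...,:2]-O; c,s=np.cos(Y),np.sin(Y)
    return np.concatenate([np.stack([d[...,0]*c+d[...,1]*s,-d[...,0]*s+d[...,1]*c],-1),p[...,2:]],-1)
def st():
    s=r.read_state(); print(round(s["clock"],2),"tcp_b mm",(tob(s["tcp_pos"])*1000).round(1),"rot deg",np.degrees(s["tcp_rot"]).round(2),"F",s["force"].round(2),"gap mm",round(s["finger_gap"]*88.1,1),"grip",round(s["finger_force"],1))
E
python3 -c "
from h import *
print(tob([[.4391,.3376,0],[.4732,-.3596,0]]))"
```

```text
[[-0.02276081  0.34108491  0.        ]
 [-0.07023653 -0.35533214  0.        ]]
```

Request:
send_rows --pt "0 0 6.07 0 0 0 0.0881" --pt "0 0 6.07 0 0 0 0.0881" --pt "0 0 0 0.05 -0.025 0 0.0881" --pt "0 0 0 0.05 -0.025 0 0.0881" --pt "0 0 0 0.05 -0.025 0 0.0881" --pt "0 0 0 0.05 -0.025 0 0.0881" --pt "0 0 0 0.05 -0.025 0 0.0881" --pt "0 0 0 0.05 -0.025 0 0.0881" --squeeze 15

```text
clock: 1.1
tcp_pos: [0.4674, -0.3589, 0.2384]
tcp_rot: [-3.141, 0.0, 0.117]
force: [0.0, 0.2, 0.1]
finger_gap: 0.997
finger_force: 0.0
```

Request:
send_rows --pt "0 0 0 0 0 0 0.0881"

```text
clock: 1.23
tcp_pos: [0.4686, -0.3574, 0.2381]
tcp_rot: [-3.14, -0.0, 0.122]
force: [0.1, 0.1, -0.5]
finger_gap: 0.999
finger_force: 0.0
```

```bash
python3 -c "
from h import *
st()
im,d,W=cloud('wrist'); cv2.imwrite('pics/w1.png',im)
B=tob(W).reshape(-1,3)
m=(B[:,2]>.066)&(B[:,2]<.085)&(np.hypot(B[:,0]+.07,B[:,1]+.355)<.05)
print(m.sum(), cv2.minEnclosingCircle(B[m][:,:2].astype('float32')) if m.sum() else '')"
```

```text
1.23 tcp_b mm [ -74.6 -352.6  238.1] rot deg [-1.7993e+02 -1.0000e-02  7.0000e+00] F [ 0.09  0.09 -0.53] gap mm 88.0 grip 0.0
2705 ((-0.07147607207298279, -0.3586856722831726), 0.03197789564728737)
```

Request:
send_rows --pt "0 0 0 0.003 0.005 0.05 0.0881" --pt "0 0 0 0 0 0.06 0.0881" --pt "0 0 0 0 0 0.06 0.0881" --pt "0 0 0 0 0 0.033 0.0881" --pt "0 0 0 0 0 0 0.0881" --pt "0 0 0 0 0 0 0.055" --pt "0 0 0 0 0 0 0.055" --pt "0 0 0 0 0 0 0.055" --squeeze 15

```text
clock: 2.28
tcp_pos: [0.4703, -0.3651, 0.0375]
tcp_rot: [3.141, -0.001, 0.117]
force: [-1.1, 4.1, 7.3]
finger_gap: 0.704
finger_force: 15.0
```

Request:
send_rows --pt "0 0 0 0 0 0 0.055" --pt "0 0 0 0 0 0 0.055" --pt "0 0 0 0 0 0 0.055" --pt "0 0 0 0 0 0 0.055"

```text
clock: 2.78
tcp_pos: [0.4703, -0.365, 0.0375]
tcp_rot: [3.141, -0.001, 0.117]
force: [-1.8, 3.6, 7.1]
finger_gap: 0.697
finger_force: 15.0
```

```bash
python3 -c "
from h import *
st()"
```

```text
2.77 tcp_b mm [ -73.7 -360.4   37.5] rot deg [ 1.7994e+02 -6.0000e-02  6.7200e+00] F [-1.81  3.63  7.11] gap mm 61.4 grip 15.0
```

Request:
send_rows --pt "0 0 0 0 0 -0.02 0.055" --pt "0 0 0 0 0 -0.02 0.055" --pt "0 0 0 0 0 0 0.055" --pt "0 0 0 0 0 0 0.055" --squeeze 20

```text
clock: 3.28
tcp_pos: [0.4696, -0.3648, 0.0758]
tcp_rot: [3.141, -0.0, 0.117]
force: [0.5, -0.2, -4.0]
finger_gap: 0.699
finger_force: 20.0
```

```bash
python3 -c "
from h import *
st()
im,d,W=cloud('scene'); cv2.imwrite('pics/s2.png',cv2.resize(im[120:270,170:370],None,fx=3.5,fy=3.5)); cv2.imwrite('pics/w2.png',r.read_camera('wrist')[0]); F=[]
for i in range(6): r.read_camera('top');F.append(r.read_state()['force'])
print(np.mean(F,0),np.std(F,0))"
```

```text
3.27 tcp_b mm [ -74.4 -360.1   75.8] rot deg [ 1.7999e+02 -1.0000e-02  6.7000e+00] F [ 0.49 -0.18 -4.04] gap mm 61.6 grip 20.0
[-0.14149671 -0.13380175 -4.07805007] [0.21120984 0.69652568 0.31181523]
```

View pics/w2.png

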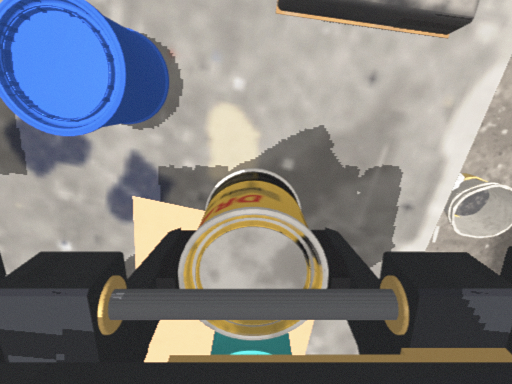

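View pics/s2.png

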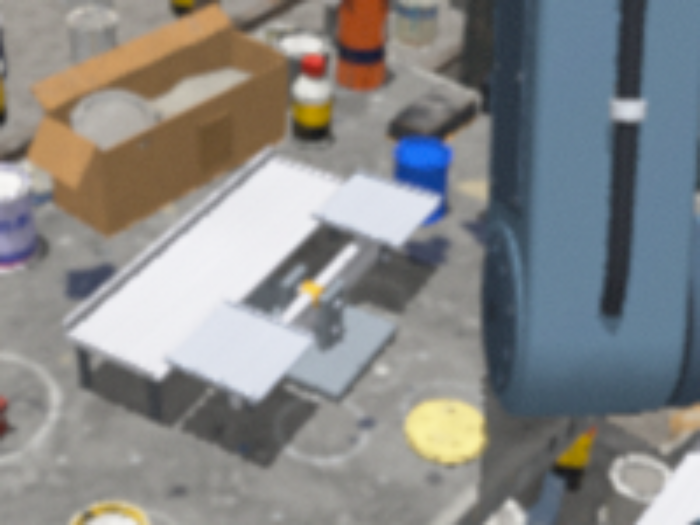

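The tin is held upright and centred in the jaws. At about 4.1 N it is the full one, so I'll put it on the right pan.

Request:
send_rows --pt "0 0 0 0 0 -0.055 0.055" --pt "0 0 0 0 0 -0.05 0.055" --pt "0 0 0 0.015 -0.047 0 0.055" --pt "0 0 0 0.015 -0.047 0 0.055" --pt "0 0 0 0.014 -0.047 0 0.055" --pt "0 0 0 0.014 -0.047 0 0.055" --pt "0 0 0 0.014 -0.047 0 0.055" --pt "0 0 0 0 0 0 0.055"

```text
clock: 4.68
tcp_pos: [0.5138, -0.1198, 0.1806]
tcp_rot: [-3.141, 0.0, 0.121]
force: [0.4, -0.5, -3.7]
finger_gap: 0.704
finger_force: 20.0
```

```bash
python3 -c "
from h import *
st()
B=tob(np.load('top.npy')).reshape(-1,3)
for s in (1,-1):
    m=(B[:,2]>.083)&(B[:,2]<.105)&(abs(B[:,0])<.049)&(abs(B[:,1]-s*.125)<.06)
    q=B[m]; print(s,m.sum(),q.min(0).round(4),q.max(0).round(4),cv2.minAreaRect(q[:,:2].astype('float32')))
m=(B[:,2]>.062)&(B[:,2]<.076)&(abs(B[:,0]-.1)<.08)&(abs(B[:,1])<.2); q=B[m]; print(q.min(0),q.max(0),np.median(q[:,2]))
m=(B[:,2]>.076)&(B[:,2]<.09)&(abs(B[:,0]-.16)<.03)&(abs(B[:,1])<.17); q=B[m]; print(q.min(0),q.max(0),np.median(q[:,0]))
"
```

```text
4.67 tcp_b mm [  -1.9 -121.9  180.6] rot deg [-1.7994e+02  2.0000e-02  6.9600e+00] F [ 0.38 -0.5  -3.69] gap mm 62.0 grip 20.0
1 1052 [-0.0482  0.0768  0.0831] [0.048  0.1734 0.0995] ((-0.00015037134289741516, 0.12496073544025421), (0.09657727181911469, 0.09596860408782959), 89.7320327758789)
-1 1042 [-0.0482 -0.1728  0.0842] [ 0.0478 -0.0768  0.1007] ((-0.000245898962020874, -0.12479035556316376), (0.0958511009812355, 0.09598437696695328), 89.92174530029297)
[ 0.02692818 -0.17543924  0.06210966] [0.15500944 0.175431   0.07596759] 0.06946776853694663
[ 0.1359716  -0.16768175  0.07616047] [0.15909631 0.1671709  0.08916444] 0.15526006676743254
```

Request:
send_rows --pt "0 0 0 0 0.003 0.03 0.055" --pt "0 0 0 0 0 0.015 0.055" --pt "0 0 0 0 0 0.006 0.055" --pt "0 0 0 0 0 0.006 0.055" --pt "0 0 0 0 0 0.006 0.055" --pt "0 0 0 0 0 0.003 0.055" --pt "0 0 0 0 0 0 0.055"

```text
clock: 5.55
tcp_pos: [0.5141, -0.126, 0.1147]
tcp_rot: [-3.142, 0.0, 0.117]
force: [-0.6, 0.9, -3.7]
finger_gap: 0.704
finger_force: 20.0
```

```bash
cat >> h.py <<'E'
def pans():
    im,d,W=cloud('top'); B=tob(W).reshape(-1,3)
    for s in (1,-1):
        m=(abs(B[:,0])<.047)&(abs(B[:,1]-s*.125)<.043)&(B[:,2]>.05)
        z=B[m][:,2]; h=np.histogram(z,np.arange(.06,.22,.004)); print("pan",s,[(round(float(e),3),int(n)) for n,e in zip(*h) if n>15])
E
python3 -c "
from h import *
st();pans()"
```

```text
5.55 tcp_b mm [  -2.3 -128.1  114.7] rot deg [-180.     0.     6.7] F [-0.59  0.92 -3.7 ] gap mm 62.0 grip 20.0
pan 1 [(0.096, 36), (0.1, 423), (0.104, 436), (0.108, 49)]
pan -1 [(0.072, 64), (0.076, 121), (0.08, 18)]
```

Request:
send_rows --pt "0 0 0 0 -0.002 0.002 0.055" --pt "0 0 0 0 0 0.002 0.055" --pt "0 0 0 0 0 0 0.055" --pt "0 0 0 0 0 0 0.055"

```text
clock: 6.1
tcp_pos: [0.5139, -0.1241, 0.1107]
tcp_rot: [-3.142, 0.0, 0.117]
force: [0.8, -0.2, -3.5]
finger_gap: 0.701
finger_force: 20.0
```

```bash
python3 -c "
from h import *
st();pans()"
```

```text
6.1 tcp_b mm [  -2.4 -126.1  110.7] rot deg [-1.8e+02  1.0e-02  6.7e+00] F [ 0.78 -0.24 -3.53] gap mm 61.8 grip 20.0
pan 1 [(0.1, 39), (0.104, 439), (0.108, 439), (0.112, 36)]
pan -1 [(0.068, 80), (0.072, 113)]
```

Request:
send_rows --pt "0 0 0 0 0 0.001 0.055" --pt "0 0 0 0 0 0 0.055"

```text
clock: 6.4
tcp_pos: [0.514, -0.1241, 0.11]
tcp_rot: [3.141, -0.0, 0.117]
force: [-1.1, -0.0, -0.4]
finger_gap: 0.704
finger_force: 20.0
```

Request:
send_rows --pt "0 0 0 0 0 0 0.0881" --pt "0 0 0 0 0 0 0.0881" --pt "0 0 0 0 0 0 0.0881" --pt "0 0 0 0 0 0 0.0881" --pt "0 0 0 0 0 -0.03 0.0881" --pt "0 0 0 0 0 -0.05 0.0881" --pt "0 0 0 0 0 -0.05 0.0881" --pt "0 0 0 0 0 0 0.0881"

```text
clock: 7.4
tcp_pos: [0.5164, -0.1252, 0.2446]
tcp_rot: [3.137, -0.008, 0.117]
force: [-0.1, -0.4, -0.6]
finger_gap: 1.003
finger_force: 0.0
```

```bash
cat >> h.py <<'E'
def tin(cam,x,y,zlo,zhi):
    im,d,W=cloud(cam); B=tob(W).reshape(-1,3)
    m=(B[:,2]>zlo)&(B[:,2]<zhi)&(np.hypot(B[:,0]-x,B[:,1]-y)<.055); q=B[m]
    if len(q)>5: print("tin",len(q),cv2.minEnclosingCircle(q[:,:2].astype('float32')),"z",np.percentile(q[:,2],[5,50,95]).round(4))
E
python3 -c "
from h import *
st();pans();tin('wrist',0,-.125,.13,.165);st();tin('top',-.023,.341,.065,.085)"
```

```text
7.4 tcp_b mm [   0.  -127.6  244.6] rot deg [179.71  -0.44   6.71] F [-0.13 -0.41 -0.63] gap mm 88.4 grip 0.0
pan 1 [(0.1, 39), (0.104, 407), (0.108, 461), (0.112, 46)]
pan -1 [(0.068, 94), (0.072, 140), (0.076, 32), (0.14, 37), (0.144, 36)]
tin 4221 ((0.0004091197915840894, -0.12495562434196472), 0.032122157514095306) z [0.1405 0.1419 0.1466]
7.5 tcp_b mm [  -2.3 -126.2  239.8] rot deg [ 1.7997e+02 -3.0000e-02  6.7000e+00] F [-0.38  0.19 -1.08] gap mm 87.9 grip 0.0
tin 367 ((-0.022777028381824493, 0.3411911129951477), 0.032496679574251175) z [0.068  0.0724 0.0785]
```

Request:
send_rows --pt "0 0 0 -0.0025 -0.0585 0 0.0881" --pt "0 0 0 -0.0025 -0.0585 0 0.0881" --pt "0 0 0 -0.0025 -0.0585 0 0.0881" --pt "0 0 0 -0.0025 -0.0585 0 0.0881" --pt "0 0 0 -0.0025 -0.0585 0 0.0881" --pt "0 0 0 -0.0025 -0.0585 0 0.0881" --pt "0 0 0 -0.0025 -0.0585 0 0.0881" --pt "0 0 0 -0.0025 -0.0575 0 0.0881"

```text
clock: 8.55
tcp_pos: [0.438, 0.3388, 0.2375]
tcp_rot: [3.14, 0.003, 0.117]
force: [0.1, 1.0, -0.6]
finger_gap: 0.998
finger_force: 0.0
```

Request:
send_rows --pt "0 0 0 0 0 0 0.0881" --pt "0 0 0 0 0 0 0.0881" --pt "0 0 0 0 0 0 0.0881"

```text
clock: 8.93
tcp_pos: [0.4396, 0.3361, 0.2389]
tcp_rot: [3.141, 0.001, 0.115]
force: [-0.4, -0.7, 0.4]
finger_gap: 0.999
finger_force: 0.0
```

```bash
python3 -c "
from h import *
st();tin('wrist',-.023,.341,.065,.085);st()"
```

```text
8.93 tcp_b mm [-22.4 339.5 238.9] rot deg [1.7995e+02 8.0000e-02 6.6100e+00] F [-0.43 -0.73  0.44] gap mm 88.0 grip 0.0
tin 2661 ((-0.02248864807188511, 0.33853086829185486), 0.03210784122347832) z [0.0702 0.0718 0.0764]
8.97 tcp_b mm [-22.2 339.5 239.2] rot deg [1.7997e+02 5.0000e-02 6.5900e+00] F [ 0.31 -0.25  0.38] gap mm 88.0 grip 0.0
```

Request:
send_rows --pt "0 0 0 0 0 0.06 0.0881" --pt "0 0 0 0 0 0.06 0.0881" --pt "0 0 0 0 0 0.06 0.0881" --pt "0 0 0 0 0 0.02 0.0881" --pt "0 0 0 0 0 0 0.055" --pt "0 0 0 0 0 0 0.055" --pt "0 0 0 0 0 0 0.055" --pt "0 0 0 0 0 0 0.055" --squeeze 12

```text
clock: 9.98
tcp_pos: [0.441, 0.3377, 0.0415]
tcp_rot: [-3.141, -0.003, 0.117]
force: [0.7, -2.6, 5.5]
finger_gap: 0.701
finger_force: 12.0
```

Request:
send_rows --pt "0 0 0 0 0 0 0.055" --pt "0 0 0 0 0 0 0.055" --pt "0 0 0 0 0 0 0.055"

```text
clock: 10.35
tcp_pos: [0.4411, 0.3377, 0.0415]
tcp_rot: [-3.141, -0.003, 0.117]
force: [0.0, -2.9, 7.3]
finger_gap: 0.705
finger_force: 12.0
```

Request:
send_rows --pt "0 0 0 0 0 -0.02 0.055" --pt "0 0 0 0 0 -0.06 0.055" --pt "0 0 0 0 0 -0.06 0.055" --pt "0 0 0 0 0 -0.02 0.055" --pt "0 0 0 0 0 0 0.055" --pt "0 0 0 0 0 0 0.055"

```text
clock: 11.1
tcp_pos: [0.4386, 0.3371, 0.1982]
tcp_rot: [3.141, 0.002, 0.117]
force: [0.3, 0.3, -2.9]
finger_gap: 0.704
finger_force: 12.0
```

```bash
python3 -c "
from h import *
st()
F=[]
for i in range(8): r.read_camera('top');F.append(r.read_state()['force'])
print(np.mean(F,0));tin('wrist',-.023,.341,.21,.26)"
```

```text
11.1 tcp_b mm [-23.4 340.6 198.2] rot deg [1.7996e+02 1.3000e-01 6.7000e+00] F [ 0.3   0.31 -2.88] gap mm 62.0 grip 12.0
[-0.03583509  0.30275669 -1.46391715]
tin 16300 ((-0.011382808908820152, 0.3409910202026367), 0.04826948046684265) z [0.2163 0.2298 0.2492]
```

Request:
send_rows --pt "0 0 0 0.005 0.044 0 0.055" --pt "0 0 0 0.005 0.044 0 0.055" --pt "0 0 0 0.005 0.044 0 0.055" --pt "0 0 0 0.004 0.042 0 0.055" --pt "0 0 0 0.004 0.042 0 0.055" --pt "0 0 0 0 0 0 0.055" --pt "0 0 0 0 0 0.03 0.055" --pt "0 0 0 0 0 0 0.055"

```text
clock: 12.55
tcp_pos: [0.4857, 0.1262, 0.1678]
tcp_rot: [-3.141, 0.005, 0.117]
force: [-0.1, 0.7, -1.4]
finger_gap: 0.703
finger_force: 12.0
```

Request:
send_rows --pt "0 0 0 0 0 0.008 0.055" --pt "0 0 0 0 0 0.005 0.055" --pt "0 0 0 0 0 0 0.055" --pt "0 0 0 0 0 0 0.055"

```text
clock: 13.05
tcp_pos: [0.4879, 0.1257, 0.1571]
tcp_rot: [3.142, -0.001, 0.117]
force: [0.0, -0.7, -1.0]
finger_gap: 0.702
finger_force: 12.0
```

```bash
python3 -c "
from h import *
st();pans();st()"
```

```text
13.05 tcp_b mm [  0.9 124.9 157.1] rot deg [ 1.80e+02 -4.00e-02  6.71e+00] F [ 0.02 -0.7  -1.01] gap mm 61.9 grip 12.0
pan 1 [(0.104, 60), (0.108, 63)]
pan -1 [(0.068, 155), (0.072, 233), (0.076, 53), (0.136, 23), (0.14, 176), (0.144, 149), (0.148, 47)]
13.1 tcp_b mm [  0.9 124.9 157.1] rot deg [ 1.8e+02 -3.0e-02  6.7e+00] F [ 0.37 -0.06 -2.19] gap mm 61.9 grip 12.0
```

Request:
send_rows --pt "0 0 0 0 0 0.003 0.055" --pt "0 0 0 0 0 0 0.055" --pt "0 0 0 0 0 0 0.055"

```text
clock: 13.48
tcp_pos: [0.4876, 0.1256, 0.1537]
tcp_rot: [-3.142, 0.0, 0.117]
force: [0.8, 0.6, -1.1]
finger_gap: 0.706
finger_force: 12.0
```

Request:
send_rows --pt "0 0 0 0 0 0.003 0.055" --pt "0 0 0 0 0 0 0.055" --pt "0 0 0 0 0 0 0.055"

```text
clock: 13.85
tcp_pos: [0.4876, 0.1256, 0.1507]
tcp_rot: [-3.142, 0.0, 0.117]
force: [-0.7, -0.6, -1.2]
finger_gap: 0.708
finger_force: 12.0
```

Request:
send_rows --pt "0 0 0 0 0 0.002 0.055" --pt "0 0 0 0 0 0 0.055" --pt "0 0 0 0 0 0 0.055"

```text
clock: 14.22
tcp_pos: [0.4878, 0.1256, 0.1489]
tcp_rot: [3.142, -0.0, 0.117]
force: [-1.1, -0.2, 0.7]
finger_gap: 0.704
finger_force: 12.0
```

```bash
python3 -c "
from h import *
st();pans();
F=[]
for i in range(4): r.read_camera('top');F.append(r.read_state()['force'])
print(np.mean(F,0))"
```

```text
14.22 tcp_b mm [  0.9 124.8 148.9] rot deg [ 1.8e+02 -2.0e-02  6.7e+00] F [-1.07 -0.22  0.74] gap mm 62.0 grip 12.0
pan 1 [(0.104, 59), (0.108, 58)]
pan -1 [(0.068, 161), (0.072, 233), (0.076, 57), (0.136, 21), (0.14, 164), (0.144, 170), (0.148, 39)]
[-0.73896553  0.03776676  1.41410771]
```

Contact. Release, lift, and let the balance settle.

Request:
send_rows --pt "0 0 0 0 0 -0.0005 0.0881" --pt "0 0 0 0 0 0 0.0881" --pt "0 0 0 0 0 0 0.0881" --pt "0 0 0 0 0 0 0.0881" --pt "0 0 0 0 0 -0.03 0.0881" --pt "0 0 0 0 0 -0.05 0.0881" --pt "0 0 0 0 0 -0.04 0.0881" --pt "0 0 0 0 0 0 0.0881"

```text
clock: 15.48
tcp_pos: [0.4897, 0.1257, 0.273]
tcp_rot: [3.141, -0.007, 0.117]
force: [0.5, -1.0, -0.2]
finger_gap: 1.0
finger_force: 0.0
```

Request:
send_rows --pt "0 0 0 0 0 0 0.0881" --pt "0 0 0 0 0 0 0.0881" --pt "0 0 0 0 0 0 0.0881" --pt "0 0 0 0 0 0 0.0881" --pt "0 0 0 0 0 0 0.0881" --pt "0 0 0 0 0 0 0.0881" --pt "0 0 0 0 0 0 0.0881" --pt "0 0 0 0 0 0 0.0881"

```text
clock: 16.48
tcp_pos: [0.4876, 0.1256, 0.2692]
tcp_rot: [3.142, -0.0, 0.117]
force: [0.5, 0.4, 0.2]
finger_gap: 1.001
finger_force: 0.0
```

```bash
python3 -c "
from h import *
st();pans();tin('wrist',0,.125,.165,.2);tin('top',0,-.125,.13,.165)"
```

```text
16.48 tcp_b mm [  0.7 124.9 269.2] rot deg [180.   -0.    6.7] F [0.46 0.41 0.15] gap mm 88.2 grip 0.0
pan 1 [(0.104, 63), (0.108, 80), (0.18, 16)]
pan -1 [(0.068, 153), (0.072, 239), (0.076, 54), (0.136, 25), (0.14, 177), (0.144, 143), (0.148, 46)]
tin 4407 ((-0.0011756374733522534, 0.12517985701560974), 0.03207576274871826) z [0.1774 0.1788 0.1835]
tin 395 ((0.0015038828132674098, -0.12356054037809372), 0.03181709721684456) z [0.1396 0.1441 0.1493]
```

Request:
send_rows --pt "0 0 0 -0.02 0.05 0 0.04" --pt "0 0 0 -0.02 0.05 0 0.04" --pt "0 0 0 -0.02 0.05 0 0.04" --pt "0 0 0 -0.02 0.05 0 0.04" --pt "0 0 0 -0.02 0.05 0 0.04" --pt "0 10 0 0 0 0 0.04" --pt "0 10 0 0 0 0 0.04" --pt "0 10 0 0 0 0 0.04"

```text
clock: 17.62
tcp_pos: [0.4178, -0.1347, 0.27]
tcp_rot: [3.138, -0.53, 0.119]
force: [-0.8, 0.8, -0.9]
finger_gap: 0.453
finger_force: 0.0
```

Request:
send_rows --pt "0 0 0 0 0 0 0.04" --pt "0 0 0 0 0 0 0.04" --pt "0 0 0 -0.023 0 0.04 0.04" --pt "0 0 0 -0.023 0 0.04 0.04" --pt "0 0 0 0 0 0 0.04" --pt "0 0 0 0 0 0 0.04"

```text
clock: 18.38
tcp_pos: [0.4189, -0.1347, 0.1788]
tcp_rot: [3.14, -0.524, 0.119]
force: [0.4, -0.5, -0.8]
finger_gap: 0.453
finger_force: 0.0
```

```bash
python3 -c "
from h import *
st()"
```

```text
18.38 tcp_b mm [ -97.9 -125.7  178.8] rot deg [179.94 -30.02   6.85] F [ 0.36 -0.46 -0.8 ] gap mm 39.9 grip 0.0
```

Request:
send_rows --pt "0 0 0 -0.024 0 0.041 0.04" --pt "0 0 0 -0.0235 0 0.041 0.04" --pt "0 0 0 0 0 0 0.04" --pt "0 0 0 0.022 0 0.0125 0.04" --pt "0 0 0 0.022 0 0.0125 0.04" --pt "0 0 0 0 0 0 0.04" --pt "0 0 0 0 0 0 0.04"

```text
clock: 19.25
tcp_pos: [0.4685, -0.129, 0.0846]
tcp_rot: [3.139, -0.526, 0.119]
force: [0.1, -0.5, -1.0]
finger_gap: 0.451
finger_force: 0.0
```

```bash
python3 -c "
from h import *
st();pans();tin('top',0,-.125,.13,.165)
im,d=r.read_camera('scene'); cv2.imwrite('pics/s3.png',cv2.resize(im[130:260,180:340],None,fx=4.5,fy=4.5,interpolation=2))
im,d=r.read_camera('wrist'); cv2.imwrite('pics/w3.png',im)"
```

```text
19.25 tcp_b mm [ -48.  -125.7   84.6] rot deg [179.85 -30.12   6.85] F [ 0.11 -0.48 -0.96] gap mm 39.7 grip 0.0
pan 1 [(0.1, 18), (0.104, 190), (0.108, 243), (0.112, 36), (0.172, 38), (0.176, 213), (0.18, 137), (0.184, 36)]
pan -1 [(0.068, 141), (0.072, 230), (0.076, 48), (0.136, 20), (0.14, 175), (0.144, 152), (0.148, 41)]
tin 393 ((0.0020576748065650463, -0.12369854003190994), 0.03184595704078674) z [0.1396 0.1437 0.1495]
```

View pics/s3.png

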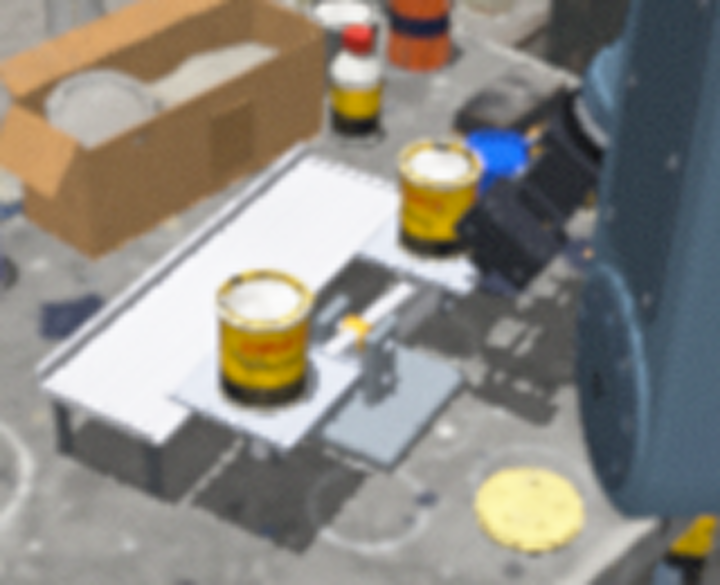

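View pics/w3.png

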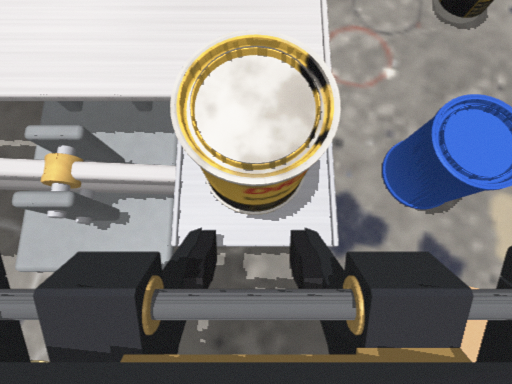

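The scene view shows both tins upright and the right pan down. In the wrist view the fingers sit centred in front of the heavy tin and clear of the blue one. I'll start the push gently.

Request:
send_rows --pt "0 0 0 0.0075 0 0.007 0.04" --pt "0 0 0 0.0085 0 0.005 0.04" --pt "0 0 0 0.0085 0 0.005 0.04" --pt "0 0 0 0 0 0 0.04"

```text
clock: 19.95
tcp_pos: [0.498, -0.1247, 0.0799]
tcp_rot: [-3.141, -0.524, 0.118]
force: [0.3, -0.0, 0.1]
finger_gap: 0.453
finger_force: 0.1
```

```bash
python3 -c "
from h import *
st();tin('top',0.01,-.125,.13,.165);pans()"
```

```text
19.95 tcp_b mm [ -18.2 -124.9   79.9] rot deg [-179.98  -29.99    6.76] F [ 0.32 -0.01  0.11] gap mm 39.9 grip 0.1
tin 462 ((-0.002595537109300494, -0.1250770390033722), 0.0472775436937809) z [0.14   0.1446 0.1625]
pan 1 [(0.1, 20), (0.104, 210), (0.108, 234), (0.112, 27), (0.172, 39), (0.176, 208), (0.18, 147), (0.184, 30)]
pan -1 [(0.068, 88), (0.072, 119), (0.076, 28), (0.136, 27), (0.14, 171), (0.144, 163), (0.148, 35), (0.156, 20), (0.16, 46), (0.164, 30), (0.168, 30), (0.172, 23)]
```

```bash
cat >> h.py <<'E'
def tw(x,y,zlo,zhi):
    im,d,W=cloud('wrist'); B=tob(W); m=(B[...,2]>zlo)&(B[...,2]<zhi)&(np.hypot(B[...,0]-x,B[...,1]-y)<.06); m[235:]=False
    q=B[m]; print("wrist tin",m.sum(),cv2.minEnclosingCircle(q[:,:2].astype('float32')) if m.sum()>5 else '',"z",np.percentile(q[:,2],[5,50,95]).round(4) if m.sum() else '')
    f=q[q[:,0]>x-.005]; b=q[q[:,0]<x-.005]
    if len(f)>9 and len(b)>9: print("top z far/near",np.median(f[:,2]).round(4),np.median(b[:,2]).round(4))
E
python3 -c "
from h import *
tw(.01,-.125,.135,.155)"
```

```text
wrist tin 24483 ((0.013899791985750198, -0.12504135072231293), 0.03224126994609833) z [0.1426 0.144  0.1485]
top z far/near 0.1439 0.1441
```

Request:
send_rows --pt "0 0 0 0.013 0 0.0075 0.04" --pt "0 0 0 0.0155 0 0.009 0.04" --pt "0 0 0 0.0175 0 0.01 0.04" --pt "0 0 0 0.0155 0 0.009 0.04" --pt "0 0 0 0.0115 0 0.0065 0.04" --pt "0 0 0 0 0 0 0.04" --pt "0 0 0 0 0 0 0.04"

```text
clock: 20.98
tcp_pos: [0.5816, -0.1152, 0.0809]
tcp_rot: [3.141, -0.525, 0.117]
force: [4.5, 2.8, 1.0]
finger_gap: 0.454
finger_force: 2.5
```

```bash
python3 -c "
from h import *
st();tw(.098,-.125,.13,.155);pans()"
```

```text
20.98 tcp_b mm [  66.  -125.3   80.9] rot deg [179.98 -30.09   6.69] F [4.54 2.81 1.  ] gap mm 40.0 grip 2.5
wrist tin 22561 ((0.09919095784425735, -0.12513011693954468), 0.03222428262233734) z [0.1392 0.1405 0.1451]
top z far/near 0.1405 0.1406
pan 1 [(0.08, 69), (0.084, 256), (0.088, 141), (0.152, 76), (0.156, 217), (0.16, 102)]
pan -1 [(0.16, 19), (0.164, 24), (0.168, 24), (0.18, 35), (0.184, 29)]
```

The tin stands upright on the ledge at x = 99 mm. The rising pan is leaning on the backs of the fingers, so I'll withdraw along the finger axis.

Request:
send_rows --pt "0 0 0 0 0 -0.008 0.04" --pt "0 0 0 0 0 -0.01 0.04" --pt "0 0 0 0 0 -0.01 0.04" --pt "0 0 0 0 0 -0.012 0.04" --pt "0 0 0 0 0 -0.015 0.04" --pt "0 0 0 0 0 -0.03 0.04" --pt "0 0 0 0 0 -0.05 0.04" --pt "0 0 0 0 0 -0.05 0.04"

```text
clock: 22.08
tcp_pos: [0.4873, -0.1257, 0.2407]
tcp_rot: [-3.141, -0.522, 0.116]
force: [-0.1, -0.2, 0.5]
finger_gap: 0.456
finger_force: 0.0
```

Request:
send_rows --pt "0 0 0 -0.04 0 -0.04 0.04" --pt "0 0 0 -0.04 0 -0.02 0.04" --pt "0 0 0 0 0 0 0.04" --pt "0 0 0 0 0 0 0.04" --pt "0 0 0 0 0 0 0.04" --pt "0 0 0 0 0 0 0.04" --pt "0 0 0 0 0 0 0.04" --pt "0 0 0 0 0 0 0.04"

```text
clock: 23.08
tcp_pos: [0.3906, -0.1372, 0.2522]
tcp_rot: [-3.141, -0.523, 0.117]
force: [-0.1, 0.1, -0.3]
finger_gap: 0.456
finger_force: 0.0
```

```bash
python3 -c "
from h import *
st();pans();tin('top',.099,-.125,.13,.155);tin('top',0,.125,.135,.16)
tin('top',.017,-.266,.065,.085)
im,d=r.read_camera('scene'); cv2.imwrite('pics/s4.png',cv2.resize(im[130:260,180:340],None,fx=4.5,fy=4.5,interpolation=2))"
```

```text
23.07 tcp_b mm [-126.3 -124.8  252.2] rot deg [-179.96  -29.98    6.73] F [-0.06  0.08 -0.29] gap mm 40.2 grip 0.0
pan 1 [(0.068, 129), (0.072, 266), (0.076, 61), (0.136, 16), (0.14, 140), (0.144, 185), (0.148, 57)]
pan -1 [(0.1, 66), (0.104, 445), (0.108, 402), (0.112, 24)]
tin 386 ((0.09840543568134308, -0.12236827611923218), 0.03162717819213867) z [0.1363 0.1408 0.1459]
tin 402 ((-0.0014171451330184937, 0.12744653224945068), 0.03180954232811928) z [0.1399 0.1447 0.1502]
tin 343 ((0.016633231192827225, -0.2659357786178589), 0.03230313956737518) z [0.0665 0.0711 0.0767]
```

View pics/s4.png

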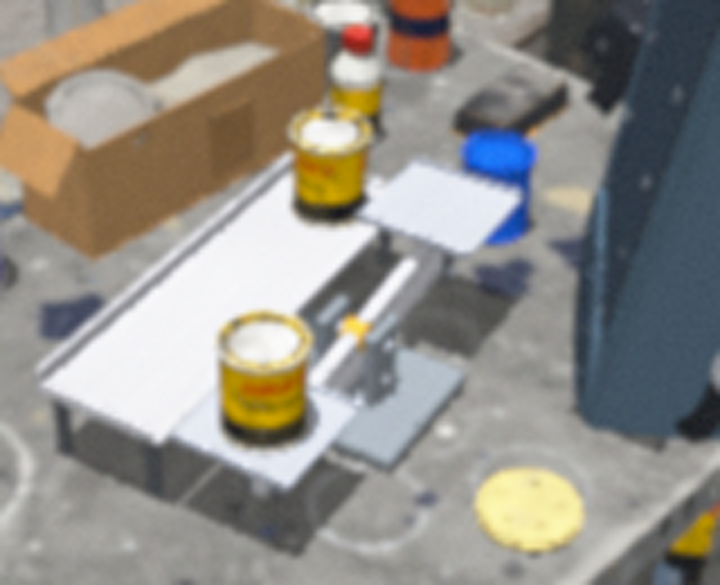

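The picture shows the heavy tin upright on the ledge at (330,165), clear of the raised pan. The light tin stands on its lowered pan at (265,375), and the other things I can see are where they were.

```bash
python3 -c "
from h import *
print(r.close_job())"
```

```text
the job is handed in; nothing more can be done
None
```

The job is handed in at about 23 s: the heavier tin (the one that started on the right) stands upright on the ledge clear of its pan, the lighter one stands on the left pan, and the last picture shows nothing else disturbed.

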